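# Pop the battery hatch of the field amplifier

## Task

Press the orange battery hatch of the silver amplifier down once at its white dot with a fingertip, gently, let go so that its push-push latch releases and the hatch swings up by itself, and draw back clear of it. Watch it for two seconds to be sure it stays open before you finish. Pick nothing up, do not pull or push the hatch once it has popped, and leave the grey fuse hatch on the black power supply and everything else lying about as it is.

Things in the scene. Friction and masses are not known exactly. Their poses are not given: they have to be found in the camera images.
- amp: silver aluminium amplifier, a box 150 (x) x 200 (y) x 75 mm high, fixed to the table; origin at the centre of its underside, z up, its front faces its own -x. Its orange hatch is on its top, centred 45 mm to its own -y; a loose blue battery block lies on the +y part of the top. It may stand on either side and be turned up to 0.45 rad
- battery_hatch (a joint): angle of the orange hatch, rad: 0 to 0.02 shut, latched (top 84 to 85 mm above the table), negative pressed in (stop at -0.11, 6 mm at the dot), positive open (stop 0.75). Push-push latch: pressed past -0.05 (3 mm, 3 to 4 N) and let go, it unlatches and a spring of at most 3 N swings it up to 0.75 in about 1 s and keeps it there; pressed again past -0.08 it shuts. Press to the stop (5 to 6 N)
- battery_hinge (a point): middle of the orange hatch's hinge line, which runs along the amplifier's y on the hatch's +x edge, 79 mm above the table; the free edge, on the -x side (towards the robot), swings up to about 51 mm above the hinge line, moving back towards +x by about 20 mm
- supply: black power supply of the same shape and size as the amplifier, fixed to the table, origin at the centre of its underside; it has a grey hatch in the same place on its top
- fuse_pad (a point): centre of the top of the raised white dot on the grey fuse hatch of the black supply (same size and place as on the orange one); not to be pressed
- fuse_hatch (a joint): angle of the grey fuse hatch in rad: 0 = shut, negative = pressed in; must stay shut
- cell: loose blue battery block 26 x 48 x 17 mm lying on the silver amplifier's top, beside the orange hatch (about 100 mm from the hatch's centre, to the amplifier's +y); origin under its centre; leave it
- tape_roll: loose black roll of tape, 104 mm across, 48 mm high, lying flat on the table; origin under its centre; leave it
- water: loose clear water bottle, 62 mm across, 200 mm tall, standing; origin under its centre; leave it
- air_horn: loose air horn: white can 48 mm across, red trumpet pointing to its own -y at 112 mm height, 130 mm tall, standing; origin under the can; leave it
- adapter: loose black adapter brick 100 x 50 x 32 mm on the table; origin under its centre; leave it
- driver: loose screwdriver with yellow handle, 160 mm long, lying on the table along its own x; leave it
- pocket_mic: loose grey microphone, 125 mm long, 30 mm wide, lying on the table along its own x; leave it
- battery_pad (a point): centre of the flat top of the raised white dot, a disc 26 mm across and 4 mm high on the orange hatch, where to press; this point is 88 to 89 mm above the table while shut; it moves with the hatch. The hatch is a flat block 70 mm (amplifier x) x 60 mm (y), 14 mm thick, standing 9 mm proud of the case; the dot's centre is 56 mm from the hinge line and 14 mm from the free edge

How it is judged (in metres and radians):
On the way, in this order (a step that is already met when the one before it is completed fails the run):
1. the orange hatch is pressed in past its release point, with the fingers on its white dot (value of joint battery_hatch below -0.035 rad and contact force between the fingers and battery_hatch_c1 above 0.5 N), for 0.02 s.
2. the orange hatch stands open, untouched, for one and a half seconds (value of joint battery_hatch above 0.6 rad and contact force between each of the arm, the fingers and battery_hatch below 0.2 N), for 1.5 s.
At the end, for the whole second after the job is handed in: the orange hatch stands open (over 0.6 rad) and still, the grey hatch is shut, and every loose thing is within 20 mm of where it started (value of joint battery_hatch above 0.6 rad and velocity of joint battery_hatch below 0.1 rad/s and value of joint fuse_hatch above -0.015 rad and distance of each of cell, tape_roll, water, air_horn, adapter, driver, pocket_mic from where it was at the start of the episode below 0.02 m); the robot touches nothing.
It fails at once if the orange hatch is pressed with more than 40 N (contact force between any of the fingers, the arm and battery_hatch above 40 N).
It fails at once if the orange hatch is pushed, pulled or pried (over 8 N) after it has popped (value of joint battery_hatch above 0.15 rad and contact force between any of the fingers, the arm and battery_hatch above 8 N).
It fails at once if the orange hatch is pushed back down after it has popped (value of joint battery_hatch between 0.1 and 0.65 rad and velocity of joint battery_hatch below -0.15 rad/s).
It fails at once if the grey fuse hatch is pressed (value of joint fuse_hatch below -0.03 rad).
It fails at once if a loose thing is knocked, lifted or carried more than 20 mm (distance of any of cell, tape_roll, water, air_horn, adapter, driver, pocket_mic from where it was at the start of the episode above 0.02 m).
It also fails if it takes over 32 s, if anything falls off the work surface, if the arm or the gripper's body presses on something with over 40 N, if the wrist force passes 120 N, or if a joint passes its speed limit or range.

## Robot

A 6-joint arm with a two-finger parallel gripper is mounted at the origin on the work surface. World frame = base frame: x ahead of the robot, y to its left, z up, the work surface at z = 0. Lengths are in m, angles in degrees, forces in N, time in s.
With the tool pointing down it reaches from about 0.375 to 0.9 m from the base axis. Payload 3.1 kg.
Tool frame: the origin (TCP) lies on the centre line of the jaws, within the pads' length; the fingertips stand 25 mm ahead of it and the grasp point (between the pads) lies 6 mm ahead of it; z points along the fingers, y is the line along which they close (so a half turn about z gives the same grasp; the last joint's range is limited). The gripper opens to 87 mm and grips with 3 to 60 N. Pads are 19 mm wide; open, the fingers measure 117 mm over their backs; the gripper's body (75 mm by 190 mm) begins 51 mm behind the grasp point.
Start: joints at [-77.894, 30.224, 82.088, -0, 67.689, -10.227], TCP at [0.238, -0.578, 0.248] pointing down, gripper open.
Joint ranges: [-176.69, 176.69], [-43.24, 126.21], [12.49, 139.97], [-82, 262], [0, 151.66], [-163.58, 163.58]. Speed limits (degrees/s): [159.86, 159.86, 180, 180, 180, 180].

## Interface

Orientations are given as a 3x3 rotation matrix whose columns are the frame's x, y, z axes.
In Python, from rig import * gives the robot as it stands.
- The arm moves only by the tool step_arm, never from a script. Its argument "steps" is a list of rows, each a list of 7 numbers: the shift along the tool's x, y, z normalised to -1 to 1, where 1 is 0.3 m, then the turn, a rotation vector about the tool's x, y, z normalised to -1 to 1, where 1 is 45 degrees, then the gripper's target within -1 to 1 (shut at 1, half-way at 0, fully open at -1). A call has 1 to 8 rows; each row is the pose to reach, as a shift and turn from the pose commanded when the call began, along the tool's axes at that moment; what a row does not reach only later rows make up. A row lasts 1/12 s, in which the tool goes at most 41.7 mm and 7.16 degrees, less where a joint would pass 70% of its speed; a pose out of reach is approached as far as the arm can. A call with a number of a shift or a turn outside -1 to 1 is refused whole. A call with a gripper value outside its range is refused whole. The fingers move at their own pace and stop on an object; the grip force is fixed at half the most. Time passes only in rows, so rows that repeat a pose let the fingers close. It gives the time, the measured TCP pose, the force, the opening and the grip force at its end, in the units of the state.
- read_state(): the state, without advancing time (a new reading comes with each control period).
- capture(name): name is "scene" or "top" or "wrist"; returns a dict with "image" (420x560x3 uint8, red, green, blue), "vertical_fov" (degrees; the focal length in pixels is half the picture's height over the tangent of half this angle, whatever the lens; pixels are square), "cx", "cy" (the principal point, pixels), "world_from_camera" (4x4, takes a point from camera to world coordinates); the wrist camera has in their place "T_tool_cam" (4x4, takes a point from camera to tool coordinates, whose origin is the TCP and whose axes are the flange's). Camera axes: x right, y down, z forward; pixel columns grow to the right and rows downward; lengths in m; the calibration is good to about 2 mm. A picture is of the moment at which its call begins: read the wrist's pose just before it. There is no depth.
- hand_in(): hands the job in; it is judged then, once.
The state is a dict: "time_s": time; "joint_positions": joint angles; "qvel": joint speeds; "tau": joint torques, N m; "position": TCP position; "tcp_rot": TCP orientation; "force": force on the tool from outside, world axes, zero at the start; "moment": the same for the moment, N m; "opening": opening from 0.0 (shut) to 1.0 (fully open); "grasp_force": force on a finger pad.
Only numpy, scipy, OpenCV 4.12 (cv2) and the standard library are available. Lean on these libraries where they do the work, as an engineer would, in place of code of your own. Each camera call takes 0.05 s, during which the arm holds its last target. There are 200 camera calls.

## Working session

There is one attempt and no reset: what is moved stays moved. The work goes in short steps, Python scripts to look and compute and a tool call to move; the robot and the scene stay as the last step left them, time stands still between calls to the robot, and variables do not carry over. Pictures are saved under pics/ and viewed, at most 10 in all, crops included, and the job is handed in when it is done.

Besides the shell and the picture viewer there is one more tool, called after "Request:" as a command line: name --pt "numbers of a row" for each row, then --argument value for the rest. step_arm: Moves the arm, as the interface text tells. Scaled input: -1 to 1 covers 0.3 m each way for a shift and 45 degrees each way for a turn. Its arguments: {"type":"object","properties":{"steps":{"type":"array"}},"required":["steps"]}

```bash
mkdir -p pics; cat > h.py <<'E'
from rig import *
import numpy as np, cv2
def save(n,f):
    c=capture(n); cv2.imwrite('pics/'+f,c['image'][:,:,::-1]); return c
def ray(c,u,v,z,T=None):
    h=c['image'].shape[0]; f=h/2/np.tan(np.radians(c['vertical_fov'])/2)
    T=np.array(c['world_from_camera']) if T is None else T
    d=T[:3,:3]@np.array([(u-c['cx'])/f,(v-c['cy'])/f,1]); o=T[:3,3]
    return o+d*(z-o[2])/d[2]
E
python3 - <<'E'
from h import *
import pickle
a=save('scene','s1.png');b=save('top','t1.png')
pickle.dump((a,b),open('c.pkl','wb'))
s=read_state();print(s['time_s'],s['position'],s['tcp_rot'],s['force'])
E
```

```text
0.1 [ 0.23738111 -0.57751308  0.2466599 ] [[ 9.24990692e-01  3.79989535e-01 -4.15813807e-04]
 [ 3.79989611e-01 -9.24988791e-01  1.90601437e-03]
 [ 3.39642402e-04 -1.92105048e-03 -9.99998097e-01]] [-0.36677683 -1.25055164  0.28498291]
```

View pics/s1.png

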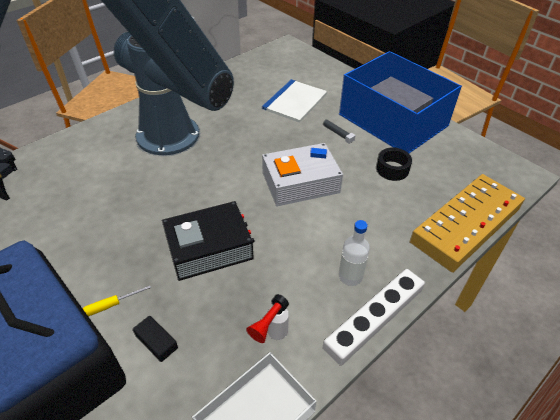

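View pics/t1.png

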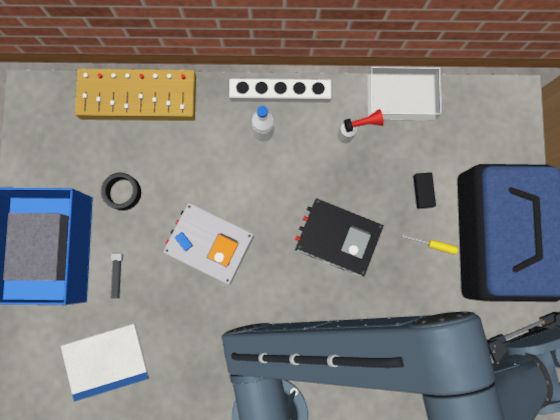

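The top view shows the silver amp at about (209,244), with the orange hatch at (222,250) and its white dot near (219,257). The arm is well clear of it. I'll measure the dot and the amp corners next.

```bash
python3 - <<'E'
from h import *
import pickle
a,b=pickle.load(open('c.pkl','rb'))
for n,c,(x0,x1,y0,y1) in (('top',b,(205,240,230,272)),('scene',a,(272,302,150,180))):
    im=c['image'].astype(int)[y0:y1,x0:x1]
    m=(im.min(2)>222).astype(np.uint8)
    k,l,st,ce=cv2.connectedComponentsWithStats(m)
    for i in range(1,k):
        if st[i,4]>8:
            u,v=ce[i]+[x0,y0]; print(n,u,v,st[i,4],ray(c,u,v,.0885))
    o=((im[...,0]>200)&(im[...,2]<90)).astype(np.uint8)
    p=np.argwhere(o)[:,::-1]; r=cv2.minAreaRect(p.astype(np.float32)); bx=cv2.boxPoints(r)+[x0,y0]
    print(n,'orange',len(p),[ray(c,*q,.0845).round(3).tolist() for q in bx])
for q in ((188,205),(252,237),(228,282),(165,250)): print(ray(b,*q,.075).round(3))
t=b['image'][190:300,150:270]; s=a['image'][130:215,250:350]
cv2.imwrite('pics/crop.png',np.hstack([cv2.resize(t,(400,367),interpolation=2),cv2.resize(s,(400,367),interpolation=2)])[:,:,::-1])
E
```

```text
top 218.80851063829786 256.63829787234044 47 [0.42946438 0.14055317 0.0885    ]
top orange 448 [[0.429, 0.172, 0.085], [0.49, 0.143, 0.085], [0.465, 0.092, 0.085], [0.405, 0.121, 0.085]]
scene 284.47222222222223 158.36111111111111 36 [0.42610573 0.14069983 0.0885    ]
scene orange 270 [[0.404, 0.121, 0.085], [0.432, 0.182, 0.085], [0.489, 0.14, 0.085], [0.462, 0.082, 0.085]]
[0.571 0.23  0.075]
[0.484 0.052 0.075]
[0.362 0.116 0.075]
[0.447 0.289 0.075]
```

View pics/crop.png

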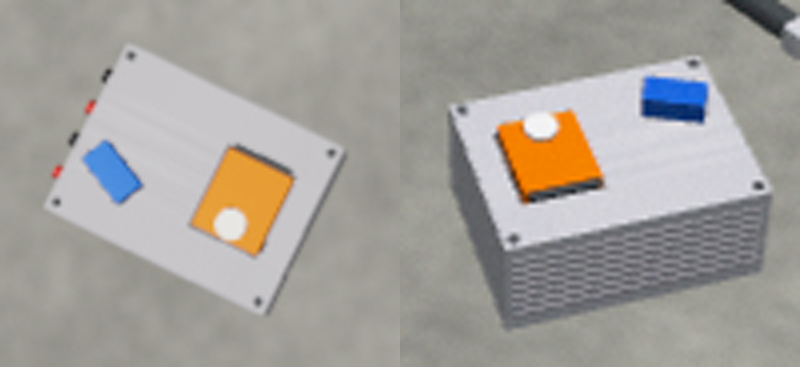

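The two views give the dot at about (0.428, 0.1405), from (0.4295, 0.1405) and (0.426, 0.1407). It sits 14 mm in from the free edge, as it should, and the amp's yaw is about -25.5°. I'll close the fingers and travel high, going round in two legs.

Request:
step_arm --pt "0.1 -0.07 0 0 0 0.07 1" --pt "0.21 -0.14 0 0 0 0.14 1" --pt "0.32 -0.22 0 0 0 0.21 1" --pt "0.43 -0.29 0 0 0 0.28 1" --pt "0.54 -0.37 0 0 0 0.35 1" --pt "0.65 -0.44 0 0 0 0.42 1" --pt "0.74 -0.51 0 0 0 0.49 1" --pt "0.82 -0.56 0 0 0 0.56 1"

```text
time_s: 0.77
position: [0.4016, -0.3261, 0.2472]
tcp_rot: [[0.999, -0.052, -0.001], [-0.052, -0.999, 0.002], [-0.001, -0.002, -1.0]]
force: [0.8, -0.3, -0.4]
opening: 0.48
grasp_force: 0.0
```

```bash
cat >> h.py <<'E'
def go(x,y,z):
    s=read_state();R=np.array(s['tcp_rot']);p=np.array(s['position'])
    print(s['time_s'],p.round(4),'yaw',np.degrees(np.arctan2(R[1,0],R[0,0])).round(2),'F',np.round(s['force'],2),'open',s['opening'],'shift',(R.T@(np.array([x,y,z])-p)/.3).round(4))
E
python3 -c "
from h import *
go(.43,-.06,.247)"
```

```text
0.7667 [ 0.4016 -0.3261  0.2472] yaw -2.96 F [ 0.84 -0.27 -0.36] open 0.47993805345411644 shift [ 0.0488 -0.8906  0.0023]
```

Request:
step_arm --pt "0.01 -0.13 0 0 0 0.07 1" --pt "0.02 -0.26 0 0 0 0.14 1" --pt "0.02 -0.39 0 0 0 0.21 1" --pt "0.03 -0.52 0 0 0 0.28 1" --pt "0.04 -0.65 0 0 0 0.35 1" --pt "0.05 -0.78 0 0 0 0.42 1" --pt "0.05 -0.89 0 0 0 0.5 1" --pt "0.05 -0.89 0 0 0 0.5 1"

```text
time_s: 1.43
position: [0.4277, -0.0577, 0.2471]
tcp_rot: [[0.905, -0.425, -0.003], [-0.425, -0.905, 0.003], [-0.004, -0.002, -1.0]]
force: [-0.2, 0.0, 0.3]
opening: 0.011
grasp_force: 0.0
```

```bash
python3 -c "
from h import *
go(.428,.1405,.2)"
```

```text
1.4333 [ 0.4277 -0.0577  0.2471] yaw -25.14 F [-0.16  0.04  0.28] open 0.011186438697692893 shift [-0.2792 -0.5982  0.1594]
```

Next I'll hover over the dot with the TCP at 0.17 (tips about 0.145), staying well above the hatch, and check with the wrist camera.

Request:
step_arm --pt "-0.05 -0.11 0 0 0 0 1" --pt "-0.11 -0.23 0 0 0 0 1" --pt "-0.17 -0.35 0.03 0 0 0 1" --pt "-0.22 -0.47 0.08 0 0 0 1" --pt "-0.26 -0.56 0.12 0 0 0 1" --pt "-0.28 -0.6 0.16 0 0 0 1" --pt "-0.28 -0.6 0.16 0 0 0 1" --pt "-0.28 -0.6 0.16 0 0 0 1"

```text
time_s: 2.1
position: [0.4303, 0.1354, 0.1989]
tcp_rot: [[0.905, -0.426, -0.002], [-0.426, -0.905, -0.001], [-0.001, 0.001, -1.0]]
force: [-0.1, -0.9, -0.1]
opening: 0.004
grasp_force: 0.0
```

```bash
python3 - <<'E'
from h import *
s=read_state();go(.428,.1405,.119)
c=save('wrist','w1.png')
T=np.eye(4);T[:3,:3]=s['tcp_rot'];T[:3,3]=s['position'];T=T@np.array(c['T_tool_cam'])
im=c['image'].astype(int)
m=(im.min(2)>222).astype(np.uint8);k,l,st,ce=cv2.connectedComponentsWithStats(m)
for i in range(1,k):
    if st[i,4]>150: print(ce[i],st[i],ray(c,*ce[i],.0885,T).round(4))
E
```

```text
2.1 [0.4303 0.1354 0.1989] yaw -25.23 F [-0.09 -0.92 -0.1 ] open 0.00374072197258303 shift [-0.0139 -0.0124  0.2665]
[275.192673   226.38670285] [260 212  31  30 737] [0.4281 0.1411 0.0885]
```

View pics/w1.png

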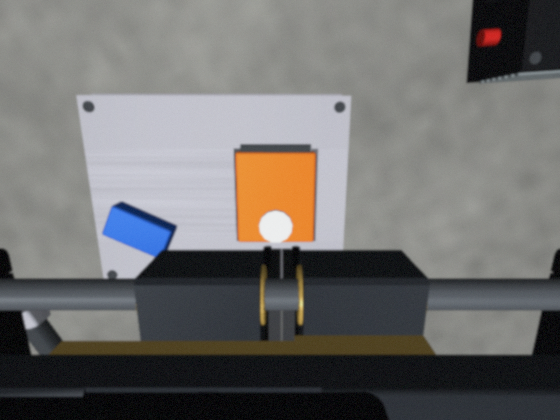

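The wrist view has the dot at (275,226), which is (0.4281, 0.1411). That agrees with the fixed cameras, and the tool is aligned with the hatch. I'll descend to just above it, settle and re-read.

Request:
step_arm --pt "-0.005 -0.005 0.07 0 0 0 1" --pt "-0.012 -0.012 0.14 0 0 0 1" --pt "-0.012 -0.012 0.2 0 0 0 1" --pt "-0.012 -0.012 0.24 0 0 0 1" --pt "-0.012 -0.012 0.24 0 0 0 1" --pt "-0.012 -0.012 0.24 0 0 0 1"

```text
time_s: 2.65
position: [0.4296, 0.1389, 0.1278]
tcp_rot: [[0.903, -0.43, -0.0], [-0.43, -0.903, -0.0], [0.0, 0.0, -1.0]]
force: [-0.2, 0.7, -0.2]
opening: 0.01
grasp_force: 0.0
```

```bash
python3 -c "
from h import *
go(.428,.141,.1135)"
```

```text
2.65 [0.4296 0.1389 0.1278] yaw -25.48 F [-0.23  0.68 -0.25] open 0.010454653838706578 shift [-0.0079 -0.0039  0.0476]
```

Request:
step_arm --pt "-0.006 -0.004 0.02 0 0 0 1" --pt "-0.006 -0.004 0.035 0 0 0 1" --pt "-0.006 -0.004 0.045 0 0 0 1" --pt "-0.006 -0.004 0.05 0 0 0 1" --pt "-0.006 -0.004 0.054 0 0 0 1" --pt "-0.006 -0.004 0.054 0 0 0 1"

```text
time_s: 3.15
position: [0.4279, 0.1421, 0.1115]
tcp_rot: [[0.904, -0.428, 0.0], [-0.428, -0.904, 0.0], [0.0, -0.0, -1.0]]
force: [-0.3, 0.2, 2.9]
opening: 0.002
grasp_force: 1.2
```

There is contact at the dot: 2.9 N with about 2 mm of travel. I'll press on in small steps.

Request:
step_arm --pt "0 0 0.004 0 0 0 1" --pt "0 0 0.008 0 0 0 1" --pt "0 0 0.011 0 0 0 1" --pt "0 0 0.011 0 0 0 1"

```text
time_s: 3.48
position: [0.4277, 0.1421, 0.108]
tcp_rot: [[0.904, -0.428, -0.0], [-0.428, -0.904, 0.0], [-0.0, 0.0, -1.0]]
force: [-1.4, 0.8, 4.3]
opening: 0.005
grasp_force: 2.4
```

Request:
step_arm --pt "0 0 0.003 0 0 0 1" --pt "0 0 0.005 0 0 0 1" --pt "0 0 0.005 0 0 0 1"

```text
time_s: 3.73
position: [0.4277, 0.1422, 0.1074]
tcp_rot: [[0.904, -0.428, -0.0], [-0.428, -0.904, 0.0], [-0.0, -0.0, -1.0]]
force: [-3.0, 0.6, 14.0]
opening: 0.004
grasp_force: 7.3
```

The hatch is on its stop (14 N, 6 mm in). Now I'll let go quickly, moving straight up and then back towards the robot.

Request:
step_arm --pt "0 0 -0.12 0 0 0 1" --pt "0 0 -0.25 0 0 0 1" --pt "0 0 -0.38 0 0 0 1" --pt "0 0 -0.5 0 0 0 1" --pt "0 0 -0.55 0 0 0 1" --pt "0 0 -0.55 0 0 0 1" --pt "0 0 -0.55 0 0 0 1" --pt "0 0 -0.55 0 0 0 1"

```text
time_s: 4.4
position: [0.427, 0.1419, 0.2703]
tcp_rot: [[0.904, -0.428, -0.003], [-0.428, -0.904, -0.0], [-0.002, 0.001, -1.0]]
force: [0.7, -0.6, -1.5]
opening: 0.009
grasp_force: 0.0
```

Request:
step_arm --pt "0 0 0 0 0 0 1" --pt "0 0 0 0 0 0 1" --pt "0 0 0 0 0 0 1" --pt "0 0 0 0 0 0 1" --pt "0 0 0 0 0 0 1" --pt "0 0 0 0 0 0 1" --pt "0 0 0 0 0 0 1" --pt "0 0 0 0 0 0 1"

```text
time_s: 5.07
position: [0.428, 0.142, 0.2716]
tcp_rot: [[0.904, -0.428, 0.0], [-0.428, -0.904, -0.0], [0.0, -0.0, -1.0]]
force: [0.8, -0.1, -0.3]
opening: 0.005
grasp_force: 0.0
```

```bash
python3 - <<'E'
from h import *
go(.428,.141,.26); a=save('scene','s2.png'); w=save('wrist','w2.png')
cv2.imwrite('pics/v2.png',np.hstack([cv2.resize(a['image'][120:220,240:360],(400,333)),cv2.resize(w['image'],(400,333))])[:,:,::-1])
E
```

```text
5.0667 [0.428  0.142  0.2716] yaw -25.36 F [ 0.77 -0.13 -0.28] open 0.005346241529721352 shift [0.0015 0.003  0.0385]
```

View pics/v2.png

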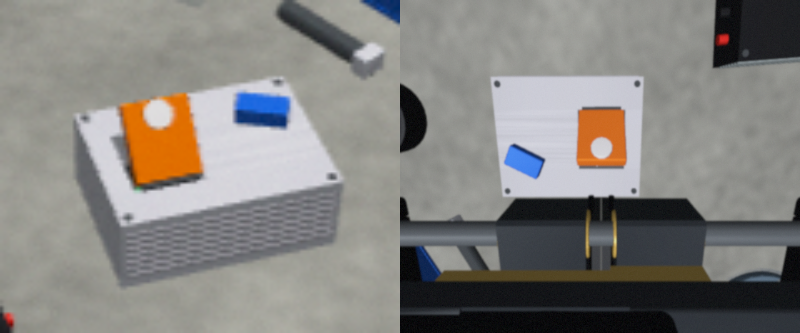

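The hatch has popped and its free edge is up: the white dot is raised in the left view and the hatch looks shorter in the wrist view. The tips are about 110 mm above it. I'll watch for another 2.7 s.

Request:
step_arm --pt "0 0 0 0 0 0 1" --pt "0 0 0 0 0 0 1" --pt "0 0 0 0 0 0 1" --pt "0 0 0 0 0 0 1" --pt "0 0 0 0 0 0 1" --pt "0 0 0 0 0 0 1" --pt "0 0 0 0 0 0 1" --pt "0 0 0 0 0 0 1"

```text
time_s: 5.83
position: [0.4279, 0.142, 0.2715]
tcp_rot: [[0.904, -0.428, -0.0], [-0.428, -0.904, 0.0], [-0.0, -0.0, -1.0]]
force: [0.8, 0.2, 0.9]
opening: 0.006
grasp_force: 0.0
```

Request:
step_arm --pt "0 0 0 0 0 0 1" --pt "0 0 0 0 0 0 1" --pt "0 0 0 0 0 0 1" --pt "0 0 0 0 0 0 1" --pt "0 0 0 0 0 0 1" --pt "0 0 0 0 0 0 1" --pt "0 0 0 0 0 0 1" --pt "0 0 0 0 0 0 1"

```text
time_s: 6.5
position: [0.4279, 0.142, 0.2715]
tcp_rot: [[0.904, -0.428, -0.0], [-0.428, -0.904, 0.0], [-0.0, 0.0, -1.0]]
force: [0.4, 0.6, 1.1]
opening: 0.012
grasp_force: 0.0
```

Request:
step_arm --pt "0 0 0 0 0 0 1" --pt "0 0 0 0 0 0 1" --pt "0 0 0 0 0 0 1" --pt "0 0 0 0 0 0 1" --pt "0 0 0 0 0 0 1" --pt "0 0 0 0 0 0 1" --pt "0 0 0 0 0 0 1" --pt "0 0 0 0 0 0 1"

```text
time_s: 7.17
position: [0.428, 0.142, 0.2716]
tcp_rot: [[0.904, -0.428, 0.0], [-0.428, -0.904, -0.0], [0.0, -0.0, -1.0]]
force: [0.4, -0.0, -0.0]
opening: 0.006
grasp_force: 0.0
```

Request:
step_arm --pt "0 0 0 0 0 0 1" --pt "0 0 0 0 0 0 1" --pt "0 0 0 0 0 0 1" --pt "0 0 0 0 0 0 1" --pt "0 0 0 0 0 0 1" --pt "0 0 0 0 0 0 1" --pt "0 0 0 0 0 0 1" --pt "0 0 0 0 0 0 1"

```text
time_s: 7.83
position: [0.4279, 0.142, 0.2716]
tcp_rot: [[0.904, -0.428, -0.0], [-0.428, -0.904, 0.0], [-0.0, -0.0, -1.0]]
force: [-0.9, -0.5, 0.0]
opening: 0.004
grasp_force: 0.0
```

```bash
python3 - <<'E'
from h import *
go(.428,.141,.26); a=save('scene','s3.png'); w=save('wrist','w3.png')
cv2.imwrite('pics/v3.png',np.hstack([cv2.resize(a['image'][120:220,240:360],(400,333)),cv2.resize(w['image'],(400,333))])[:,:,::-1])
E
```

```text
7.8333 [0.4279 0.142  0.2716] yaw -25.37 F [-0.86 -0.45  0.04] open 0.00430434757002481 shift [0.0016 0.0029 0.0385]
```

View pics/v3.png

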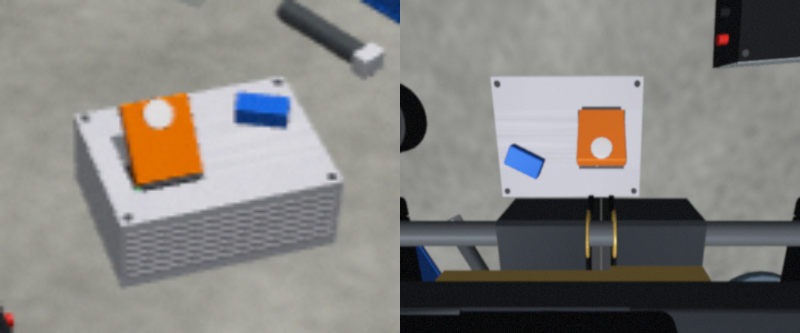

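The hatch hasn't moved in 2.7 s. I'll check the angle against the dot's pixel position, to make sure it's near 0.75 and not stuck part-way.

```bash
python3 - <<'E'
from h import *
import pickle
a,_=pickle.load(open('c.pkl','rb'))
s=read_state();w=cv2.imread('pics/w3.png')[:,:,::-1];sc=cv2.imread('pics/s3.png')[:,:,::-1]
cw=capture('wrist');T=np.eye(4);T[:3,:3]=s['tcp_rot'];T[:3,3]=s['position'];T=T@np.array(cw['T_tool_cam'])
def cen(im,x0,x1,y0,y1):
    m=(im[y0:y1,x0:x1].min(2)>215).astype(np.uint8);k,l,st,ce=cv2.connectedComponentsWithStats(m)
    i=1+np.argmax(st[1:,4]);return ce[i]+[x0,y0],st[i,4]
print(cen(sc,275,300,140,165),cen(w,395,445,165,215))
ex=np.array([.904,-.428,0]);D=np.array([.428,.141,.0885]);H=D+.056*ex;H[2]=.079
def pr(c,T,P):
    q=np.linalg.inv(T)@np.append(P,1);f=210/np.tan(np.radians(c['vertical_fov'])/2);return (q[:2]/q[2]*f+[c['cx'],c['cy']]).round(1)
for th in (0,.2,.4,.6,.75):
    h=.0095;P=H-ex*(.056*np.cos(th)-h*np.sin(th))+np.array([0,0,.056*np.sin(th)+h*np.cos(th)])
    print(th,pr(a,np.array(a['world_from_camera']),P),pr(cw,T,P))
E
```

```text
Traceback (most recent call last):
ValueError: attempt to get argmax of an empty sequence
```

```bash
python3 - <<'E'
from h import *
import pickle
a,_=pickle.load(open('c.pkl','rb'))
s=read_state()
cw=capture('wrist');T=np.eye(4);T[:3,:3]=s['tcp_rot'];T[:3,3]=s['position'];T=T@np.array(cw['T_tool_cam'])
ex=np.array([.904,-.428,0]);D=np.array([.428,.141,.0885]);H=D+.056*ex;H[2]=.079
def pr(c,T,P):
    q=np.linalg.inv(T)@np.append(P,1);f=210/np.tan(np.radians(c['vertical_fov'])/2);return (q[:2]/q[2]*f+[c['cx'],c['cy']]).round(1)
print('seen scene 287.4 153.9, wrist 280 186.7')
for th in (0,.2,.4,.6,.75):
    h=.0095;P=H-ex*(.056*np.cos(th)-h*np.sin(th))+np.array([0,0,.056*np.sin(th)+h*np.cos(th)])
    print(th,pr(a,np.array(a['world_from_camera']),P),pr(cw,T,P))
E
```

```text
seen scene 287.4 153.9, wrist 280 186.7
0 [285.  158.6] [281.8 199.7]
0.2 [285.4 156.4] [281.8 199.1]
0.4 [285.9 154.8] [281.8 195.9]
0.6 [286.7 153.9] [281.9 190.1]
0.75 [287.4 153.8] [281.9 184. ]
```

The seen pixels match about 0.7 to 0.75 rad, so the hatch is fully open and steady.

```bash
python3 -c "
from rig import *
print(hand_in())"
```

```text
the job is handed in; nothing more can be done
None
```

I pressed the orange hatch once at its white dot (about 14 N on the stop); it popped open by itself, stayed at about 0.7–0.75 rad through the watch of over 2 s, the arm touched nothing else, and the job is handed in (no verdict was shown).

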